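Clamp the mounted puck's carrier under the two leaf springs of the specimen stage

TASK

Load the carrier plate into the specimen clamping stage with the fingertips: press down hard on its grooved thumb pad so that the sprung bed sinks and the plate's front edge gets below the two leaf springs, and keep pressing while you slide it forward under them until it is fully home against the stop. Then let it go, so that the bed rises and clamps the plate under both springs. Only press and push the plate, do not lift it; do not touch the puck sitting on it or the springs with the robot, and leave the other things on the bench where they are.

Things in the scene. Friction and masses are not known exactly. Their poses are not given: they have to be found in the camera images.
- dock: Specimen clamping stage, fixed on the bench: grey base 276 x 116 x 10 mm, two black guide rails 83 mm apart inside (x -108 to 120 mm, tops 34 mm above the bench), black sprung bed between them, grey end block (x 120 to 136 mm, 34 mm high) with two steel leaf springs. Origin: centre of the base's underside; z up, x = direction in which the carrier slides in, to the end block.
- spring_mouth (a point): Midway between the free, slightly up-turned ends of the two leaf springs (stage x = 61 mm), at the height of their lower edge, 30.7 mm above the bench: the plate's top front edge must be lower than this as it passes. At x = 70 mm the springs' rounded contact beads hang lowest, 28 mm above the bench.
- stop_face (a point): Centre of the end block's face (stage x = 120 mm, 26 mm above the bench), which the carrier's front face meets when home. The leaf springs are clamped on top of this block (clamps and screws reach 42 mm above the bench) and run back from it over the bed.
- bed (a joint): Depression of the sprung bed, m: 0 = up, 0.009 = bottomed; it stays level. At 0 the carrier's deck is 36 mm above the bench, too high for the springs. Pressing it down takes about 6 N plus 1 N per mm; 5.5 mm barely enters, 7 to 8.5 mm (13 to 15 N) is best. Sliding then drags with about 10 N. Home and released, the bed rises until the springs stop it at about 0.005.
- leaf_left (a joint): Upward bend of the leaf spring (12 mm wide, centred at stage y = +32.5 mm), rad; 0 = free, about 0.06 with the released carrier clamped under it. The robot must not touch it.
- leaf_right (a joint): The same for the leaf spring centred at stage y = -32.5 mm.
- carrier: Loose aluminium carrier plate, 120 x 80 x 10 mm (x, y, z), 0.26 kg, on the bed between the rails, short of the springs. Origin: centre of its underside; x = slide direction. Its rear (x -60 to -15 mm) is the thumb pad with dark cross grooves; then a cross rib (x -15 to -9, 76 mm wide, 10 mm high) and a 4 mm collar (48 mm across, centred at x = 18) with the puck. Home: origin at stage x = 60 mm.
- thumb_pad (a point): Middle of the thumb pad on the plate's top face (plate x = -37 mm): press here. The rear face of the cross rib, 22 mm ahead, can take the forward push. The plate must travel 68 to 95 mm to be home.
- carrier_nose (a point): Middle of the plate's top front edge (plate x = 60 mm), 10 mm above the plate's underside.
- puck: Brown cast specimen puck, 40 mm diameter, 22 mm high, standing loose in the carrier's collar; its top is 22 mm above the plate's deck. Origin: centre of its underside. It must not be touched.
- dish: Bystander: small open aluminium weighing dish, 68 mm diameter, 15 mm high. Origin under its centre.
- second_puck: Bystander: another brown puck, 40 mm diameter, 22 mm high, standing on the bench, not on the carrier. Origin under its centre.
- tweezers: Bystander: steel tweezers, 122 x 16 x 9 mm, lying beside the stage. Origin under the middle.
- jar: Bystander: white jar with screw lid, 66 mm diameter, 76 mm high. Origin under its centre.
- notebook: Bystander: dark pocket notebook, 70 x 110 x 12 mm. Origin under its centre.
- timer: Bystander: white bench timer, 56 x 64 x 18 mm. Origin under its centre.
- weight: Bystander: brass weight with a knob, 31 mm diameter, 47 mm high. Origin under its centre.
- clamp_ring: Bystander: metal flange clamp ring with wing nut, 60 x 74 x 17 mm. Origin under its centre.

How it is judged:
By the outcome, as a careful person would: the job done as asked, in the order asked, and still so for the second after the job is handed in, with the robot touching nothing.
It also fails if it takes over 35 s, if anything falls off the work surface, if the arm or the gripper's body presses on something with over 40 N, if the wrist force passes 120 N, or if a joint passes its speed limit or range.

ROBOT

A 6-joint arm with a two-finger parallel gripper is mounted at the origin on a cart in front of the work surface, level with it; the furniture and walls round the work are solid. World frame = base frame: x ahead of the robot, y to its left, z up, the work surface at z = 0. Lengths are in mm, angles in rad, forces in N, time in s.
With the tool pointing down it reaches from about 350 to 875 mm from the base axis. Payload 4.2 kg.
Tool frame: the origin (TCP) lies midway between the tips of the shut fingers; the grasp point (between the pads) lies arm.grip_depth behind it (arm.grip_depth is the distance from the TCP to the grasp point, in mm); z points along the fingers, y is the direction in which the jaws open and shut (so a half turn about z gives the same grasp; the last joint's range is limited). The gripper opens to 85 mm and grips with 20 to 120 N. Pads are 22 mm wide; open, the fingers measure 114 mm over their backs; the gripper's body (76 mm by 85 mm) begins 54 mm behind the grasp point. The pads swing forward as they close: fully open they stand 13 mm farther back than shut.
Start: joints at [1.385, 0.385, 0.008, 0, -1.194, -0.259], TCP at [268.89, 564.179, 231.312] pointing down, gripper open.
Joint ranges: [-3.14, 3.14], [-1.21, 2.06], [-1.07, 1.41], [-3.16, 2.05], [-2.99, -0.16], [-3.1, 3.1]. Speed limits (rad/s): [2.79, 2.79, 3.14, 3.14, 3.14, 3.14].

INTERFACE

Orientations are given as a unit quaternion [x, y, z, w].
In Python, from bench import arm gives the robot as it stands.
- The arm moves only by the tool play_rows, never from a script. Its argument "motion" is one flat list of numbers, 7 for each row, row after row: the opening in per cent of the stroke, from 0 (shut) to 100 (fully open), then the shift along the world's x, y, z in cm, then the turn, a rotation vector about the world's x, y, z in degrees. A call has 1 to 5 rows; each row is the pose to reach, as a shift and turn from the pose commanded when the call began; what a row does not reach only later rows make up. A row lasts 1/8 s, in which the tool goes at most 62.5 mm and 10.7 degrees, less where a joint would pass 70% of its speed; a pose out of reach is approached as far as the arm can. A call with a gripper value outside its range is refused whole. The fingers move at their own pace and stop on an object; the grip force is fixed at half the most. Time passes only in rows, so rows that repeat a pose let the fingers close. It gives the time, the measured TCP pose, the force and the opening at its end, in the units of the state.
- arm.read_state(): the state, without advancing time (a new reading comes with each control period).
- arm.get_image(name): name is "scene" or "top" or "wrist"; returns (picture, depth): 420x560x3 uint8, red, green, blue; 420x560 float32, mm along the optical axis (not along the pixel's ray), 0 where there is no reading.
- arm.camera_info(name): a dict with "fovy" (degrees; the focal length in pixels is half the picture's height over the tangent of half this angle, whatever the lens; pixels are square), "cx", "cy" (the principal point, pixels), "k1" (the pictures are not rectified: a ray, as slopes to the right and down, at radius r is drawn at 1 + k1 r^2 times it, then the intrinsics apply), "R" (3x3) and "t" (3): a world point X has camera coordinates R X + t. Camera axes: x right, y down, z forward; pixel columns grow to the right and rows downward; lengths in mm; the calibration is good to about 2 mm. A picture is of the moment at which its call begins: read the wrist's pose just before it. camera_info takes no time and is no camera call; for the wrist camera it gives the pose at the moment of the call.
- arm.job_done(): hands the job in, once; it reports no verdict.
Trained networks look in the newest picture that a camera, given by its name, has taken for a name from the list of things; names that differ only in an ending like _2 or _b are one class to them, and where a whole thing is asked for, a point or a joint stands for the part that bears it (a point fixed in the world has none). Each returns a list of dicts, best first, with "confidence" (0 to 1); they miss things now and then, are a little off and sometimes report something else, mostly with a low value. They report only what shows in the picture. A call takes as long as a camera call.
- arm.outline_of(thing, camera): "mask" (420x560 bool, what is visible of it) and "extent" ([left, top, width, height] in pixels, round what is visible of it).
- arm.place_of(thing, camera): "uv" ([column, row] in pixels: a listed point, or the origin of a listed thing).
The state is a dict: "clock": time; "joints": joint angles; "joint_vel": joint speeds; "joint_efforts": joint torques, N m; "position": TCP position; "ee_rot": TCP orientation; "contact_force": force on the tool from outside, world axes, zero at the start; "wrist_torque": the same for the moment, N m; "gripper_width": finger opening in mm.
Only numpy, scipy, OpenCV 4.12 (cv2) and the standard library are available. Lean on these libraries where they do the work, as an engineer would, in place of code of your own. Each camera call takes 0.05 s, during which the arm holds its last target.

## Working session

There is one attempt and no reset: what is moved stays moved. The work goes in short steps, Python scripts to look and compute and a tool call to move; the robot and the scene stay as the last step left them, time stands still between calls to the robot, and variables do not carry over. Pictures are saved under pics/ and viewed, and the job is handed in when it is done.

Besides the shell and the picture viewer there is one more tool, called after "Request:" as name(argument=value, ...) on one line, values as JSON. play_rows: Moves the arm, as the interface text tells. Its arguments: {"type":"object","properties":{"motion":{"type":"array","items":{"type":"number"}}},"required":["motion"]}

```bash
mkdir -p pics; ls; python3 - <<'E'
from bench import arm
import cv2
print(arm.read_state()); print(arm.grip_depth)
for n in("top","scene"):
    p,d=arm.get_image(n); cv2.imwrite(f"pics/{n}1.png",p[:,:,::-1]); print(n,arm.camera_info(n))
    for t in("dock","carrier","thumb_pad","carrier_nose","puck","spring_mouth","stop_face"):
        print(t,[(r["uv"],r["confidence"]) for r in arm.place_of(t,n)[:2]])
E
```

```text
pics
{'clock': 0.0, 'joints': array([ 1.38463274e+00,  3.85547944e-01,  6.63568235e-03, -4.95325102e-04,
       -1.19398846e+00, -2.58588711e-01]), 'joint_vel': array([-0.00088666, -0.00120814, -0.00118662,  0.0003098 ,  0.0013671 ,
        0.00070536]), 'joint_efforts': array([-6.90400229e-04, -3.92287910e+01,  1.88408464e+01,  4.18634221e+00,
       -4.63429664e-03,  9.51641965e-07]), 'position': array([268.63660783, 563.68272436, 230.23117753]), 'ee_rot': array([ 9.75355427e-01, -2.20636875e-01, -1.91946119e-04,  1.05984258e-03]), 'contact_force': array([ 1.13932817, -0.41805793, -0.71187826]), 'wrist_torque': array([-0.01831968, -0.03623646, -0.04901666]), 'gripper_width': 85.50000081656208}
18.700000000000003
top {'fovy': 55.37385144021211, 'cx': 279.42188253136914, 'cy': 203.61421830211032, 'k1': -0.004806491111912915, 'R': array([[ 2.39466307e-02, -9.99705618e-01,  3.90339413e-03],
       [-9.80887313e-01, -2.42496729e-02, -1.93059660e-01],
       [ 1.93097483e-01,  7.94338617e-04, -9.81179255e-01]]), 't': array([ 113.19304179,  505.28044153, 1158.21833492])}
dock [([220.0, 21
[... 203 characters left out ...]
0.67)]
stop_face [([180.6, 198.4], 0.74), ([140.0, 234.1], 0.63)]
scene {'fovy': 42.074016886776924, 'cx': 290.09402011004676, 'cy': 214.16765438060426, 'k1': -0.06765948128504727, 'R': array([[ 0.68733504, -0.72633174,  0.00356857],
       [-0.58402001, -0.55557175, -0.59182823],
       [ 0.43184623,  0.40470017, -0.80605621]]), 't': array([-274.33571928,  386.63158665, 1928.97988074])}
dock [([249.0, 196.5], 0.8), ([248.5, 196.1], 0.47)]
carrier [([251.0, 200.2], 0.84), ([198.9, 175.6], 0.52)]
thumb_pad [([252.8, 205.3], 0.85), ([242.5, 183.7], 0.72)]
carrier_nose [([245.0, 187.5], 0.66)]
puck [([246.1, 195.0], 0.49)]
spring_mouth [([243.4, 183.2], 0.93)]
stop_face [([235.3, 175.1], 0.64)]
```

```bash
cat > h.py <<'E'
import numpy as np
from bench import arm
def ray_to(n,uv,z,ci=None):
    ci=ci or arm.camera_info(n); f=210/np.tan(np.radians(ci["fovy"]/2))
    d=(np.array(uv)-[ci["cx"],ci["cy"]])/f; s=d.copy()
    for _ in range(20): s=d/(1+ci["k1"]*(s@s))
    R,t=np.array(ci["R"]),np.array(ci["t"]); c=-R.T@t; v=R.T@np.array([s[0],s[1],1])
    return c+v*(z-c[2])/v[2]
def proj(ci,X):
    f=210/np.tan(np.radians(ci["fovy"]/2)); c=np.array(ci["R"])@X+ci["t"]; s=c[:2]/c[2]
    return s*(1+ci["k1"]*(s@s))*f+[ci["cx"],ci["cy"]]
E
python3 - <<'E'
from h import *
import cv2
T=dict(dock=((220,215.5),(249,196.5),0),carrier=((226.9,217.9),(251,200.2),26),pad=((237.5,219.9),(252.8,205.3),36),nose=((205.2,208.6),(245,187.5),36),mouth=((198.1,202.3),(243.4,183.2),30.7),stop=((180.6,198.4),(235.3,175.1),26),puck=((220.5,213.7),(246.1,195),40))
for k,(a,b,z) in T.items(): print(k,ray_to("top",a,z).round(1),ray_to("scene",b,z).round(1))
for n in("top","scene"):
    p=cv2.imread(f"pics/{n}1.png"); c=p[150:280,130:310] ; cv2.imwrite(f"pics/{n}1z.png",cv2.resize(c,None,fx=4,fy=4,interpolation=2))
E
```

```text
dock [469.6 310.    0. ] [485.9 317.2   0. ]
carrier [458.5 284.7  26. ] [465.1 281.7  26. ]
pad [451.6 251.   36. ] [447.  251.9  36. ]
nose [483.9 350.7  36. ] [489.1 341.3  36. ]
mouth [503.9 374.6  30.7] [503.2 366.1  30.7]
stop [515.7 430.2  26. ] [512.7 426.   26. ]
puck [468.7 302.8  40. ] [462.9 307.1  40. ]
```

View pics/top1.png

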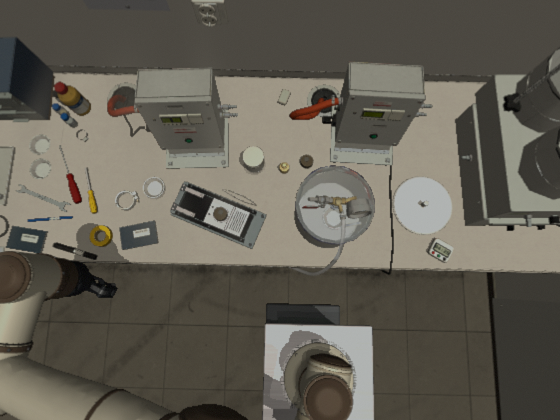

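View pics/scene1.png

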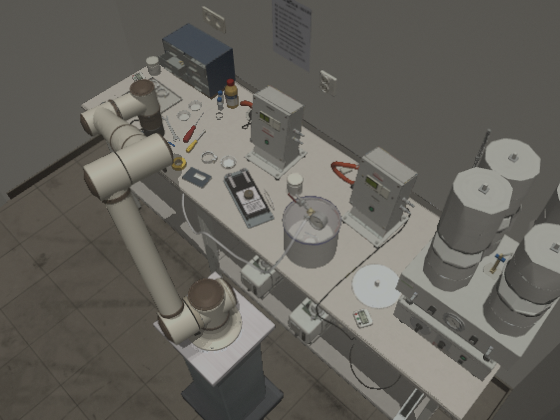

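```bash
sleep 1
```

```text
(no output)
```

View pics/top1z.png

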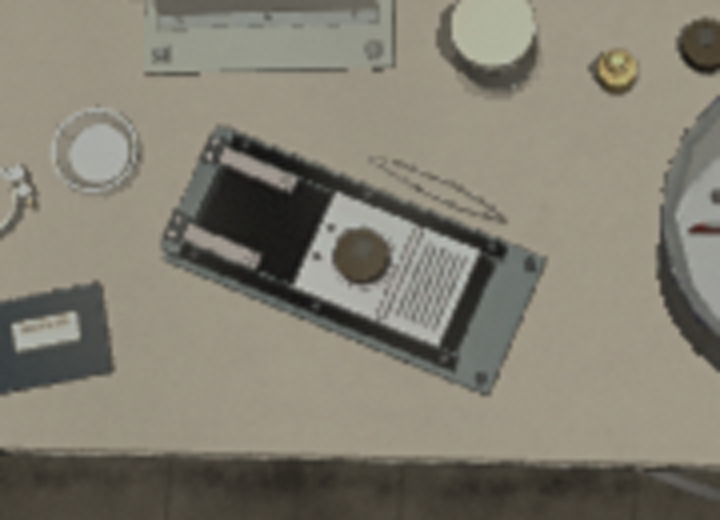

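```bash
python3 - <<'E'
from h import *
import cv2
c=[ray_to("top",(130+x/4,150+y/4),10)[:2] for x,y in((547,258),(488,393),(162,258),(222,127))]
for q in c: print(q.round(1))
c=np.array(c); v=(c[2]+c[3]-c[0]-c[1])/2; print(np.linalg.norm(v),np.degrees(np.arctan2(v[1],v[0])),c.mean(0))
E
```

```text
[474.7 163.9]
[369.4 205.7]
[467.4 461.9]
[572.9 422.7]
275.52524545018525 69.14592170531417 [471.07637155 313.56078034]
```

Request:
play_rows(motion=[0, 3, -5, 0, 0, 0, 0, 0, 6, -10, 0, 0, 0, 0, 0, 9, -15, 0, 0, 0, 0, 0, 12, -20, 0, 0, 0, 0, 0, 14, -24, 0, 0, 0, 0])

```text
clock: 1.42
position: [409.7, 322.2, 231.6]
ee_rot: [0.975, -0.221, 0.0, -0.0]
contact_force: [0.3, -0.3, -0.4]
gripper_width: -0.3
```

```bash
python3 - <<'E'
from h import *
import cv2
print(arm.read_state()["position"])
ci=arm.camera_info("wrist"); print(ci)
p,d=arm.get_image("wrist"); cv2.imwrite("pics/w1.png",p[:,:,::-1]); np.save("w1d.npy",d); np.save("w1ci.npy",ci)
for t,z in(("dock",0),("carrier",26),("thumb_pad",36),("carrier_nose",36),("puck",40),("spring_mouth",30.7),("stop_face",26)):
    for r in arm.place_of(t,"wrist")[:2]: print(t,r["uv"],r["confidence"],ray_to("wrist",r["uv"],z,ci).round(1))
E
```

```text
[409.74439465 322.23675565 231.630244  ]
{'fovy': 69.5786071267241, 'cx': 282.71050680167326, 'cy': 211.1130936612123, 'k1': -0.06466756198977494, 'R': array([[-4.31982570e-01, -9.01881812e-01,  5.07110834e-04],
       [-8.62859501e-01,  4.13455174e-01,  2.90737511e-01],
       [-2.62420541e-01,  1.25155972e-01, -9.56802719e-01]]), 't': array([466.47607805, 181.72728492, 447.05448416])}
thumb_pad [325.9, 126.3] 0.77 [449.3 250.1  36. ]
carrier_nose [238.1, 132.5] 0.66 [484.6 339.1  36. ]
puck [280.7, 131.8] 0.78 [465.2 296.8  40. ]
spring_mouth [212.2, 138.6] 0.68 [491.6 369.   30.7]
spring_mouth [89.3, 143.8] 0.43 [550.  499.9  30.7]
```

View pics/w1.png

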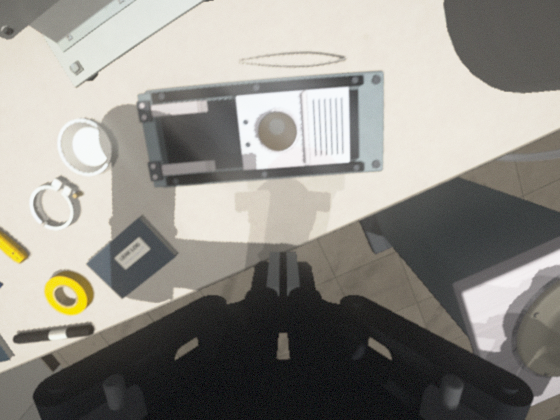

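```bash
python3 - <<'E'
import cv2
p=cv2.imread("pics/w1.png"); cv2.imwrite("pics/w1z.png",cv2.resize(p[60:200,130:395],None,fx=3,fy=3,interpolation=2))
E
```

```text
(no output)
```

View pics/w1z.png

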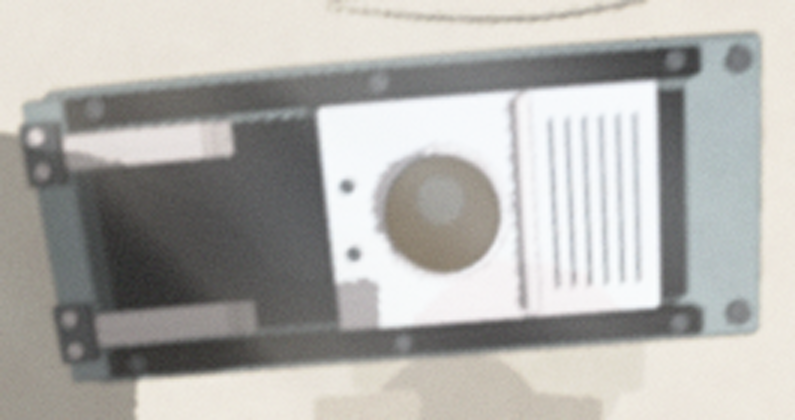

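```bash
python3 - <<'E'
from h import *
ci=np.load("w1ci.npy",allow_pickle=True).item()
g=lambda x,y,z: ray_to("w",(130+x/3,60+y/3),z,ci)[:2]
pf=[g(317,108,36),g(338,328,36)]; pr=[g(659,82,36),g(661,308,36)]
b=[g(759,34,10),g(757,330,10)]; s=[g(234,140,31),g(256,318,31)]
ang=lambda v: np.degrees(np.arctan2(v[1],v[0]))
print("plate len",[np.linalg.norm(pf[i]-pr[i]) for i in(0,1)],[ang(pf[i]-pr[i]) for i in(0,1)],"w",np.linalg.norm(pr[0]-pr[1]),ang(pr[0]-pr[1]),np.linalg.norm(pf[0]-pf[1]),ang(pf[0]-pf[1]))
m=lambda l:np.mean(l,0)
print("pf",m(pf),"pr",m(pr),"c",(m(pf)+m(pr))/2)
print("base rear",m(b),np.linalg.norm(b[0]-b[1]),"spr",m(s),np.linalg.norm(s[0]-s[1]))
v=m(s)-m(b); print(ang(v),np.linalg.norm(v))
v=m(pf)-m(pr); print("plate ang",ang(v), "dist base rear->plate rear",np.linalg.norm(m(pr)-m(b)))
R=np.array([np.cos(np.radians(68.9)),np.sin(np.radians(68.9))]); print("pad", (m(pf)+m(pr))/2-37*R)
E
```

```text
plate len [np.float64(120.84592711529837), np.float64(121.21692357834716)] [np.float64(68.64523643358754), np.float64(68.00752261669405)] w 79.85186962266724 -21.836440459874048 78.50672636025112 -22.109990680051066
pf [482.95607138 338.57256144] pr [438.25660693 226.09985305] c [460.60633916 282.33620725]
base rear [422.83149148 184.59196971] 112.56647371931017 spr [493.32508776 368.622103  ] 64.96978638430426
69.04043008921937 197.06962494308698
plate ang 68.3258908255897 dist base rear->plate rear 44.28135687016516
pad [447.28645726 247.81692646]
```

Request:
play_rows(motion=[0, 1.9, -3.6, 0, 0, 0, 2, 0, 3.82, -7.25, 0, 0, 0, 4.2, 0, 3.82, -7.25, -5, 0, 0, 4.2, 0, 3.82, -7.25, -10, 0, 0, 4.2, 0, 3.82, -7.25, -15, 0, 0, 4.2])

```text
clock: 2.45
position: [447.1, 252.7, 80.1]
ee_rot: [0.983, -0.184, 0.0, -0.001]
contact_force: [-0.0, 0.3, -0.7]
gripper_width: -0.1
```

```bash
python3 - <<'E'
from h import *
import cv2
s=arm.read_state();print(s["position"],s["contact_force"],s["clock"])
p,d=arm.get_image("wrist"); cv2.imwrite("pics/w2.png",p[:,:,::-1]); np.save("w2ci.npy",arm.camera_info("wrist"))
E
```

```text
[447.07670561 252.69266212  80.12729585] [-0.03987177  0.2645124  -0.6602102 ] 2.45
```

View pics/w2.png

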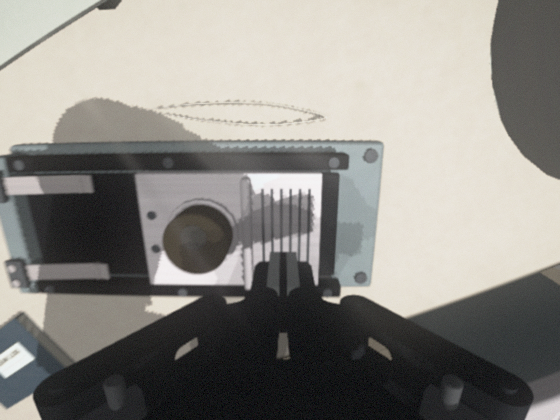

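```bash
python3 - <<'E'
from h import *
import cv2
ci=np.load("w2ci.npy",allow_pickle=True).item()
s=arm.read_state();print(s["position"],s["ee_rot"])
u=np.array([.3633,.9317]);n=np.array([-.9317,.3633])
for k,q,z in(("rt",(322,172),36),("rb",(318,286),36),("ft",(136,173),36),("fb",(155,286),36),("ribr",(252,200),46),("spr t",(94,184),31),("spr b",(110,271),31),("base rt",(383,141),10),("base rb",(376,290),10)):
    P=ray_to("",q,z,ci)[:2]; d=P-[447.9,249.7]; print(k,P.round(1),"along",round(d@u,1),"lat",round(d@n,1))
print(proj(ci,np.array([447.9,249.7,80])), proj(ci,np.array([447.9,249.7,36])))
p=cv2.imread("pics/w2.png"); cv2.imwrite("pics/w2z.png",cv2.resize(p[130:310,130:390],None,fx=3,fy=3,interpolation=2))
E
```

```text
[443.13596564 249.38724436  73.56492361] [ 0.98270986 -0.18504423 -0.00414149  0.00477602]
rt [473.9 210.4] along -27.2 lat -38.5
rb [401.1 238.5] along -27.4 lat 39.5
ft [515.  315.3] along 85.5 lat -38.7
fb [441.9 342.2] along 84.0 lat 39.2
ribr [475.5 254.5] along 14.5 lat -24.0
spr t [519.2 346.9] along 116.4 lat -31.1
spr b [461.8 369.7] along 116.9 lat 30.7
base rt [473.3 162.9] along -71.6 lat -55.1
base rb [364.1 199.3] along -77.4 lat 59.8
[276.81365374 264.02075954] [277.2665663  232.06598481]
```

View pics/w2z.png

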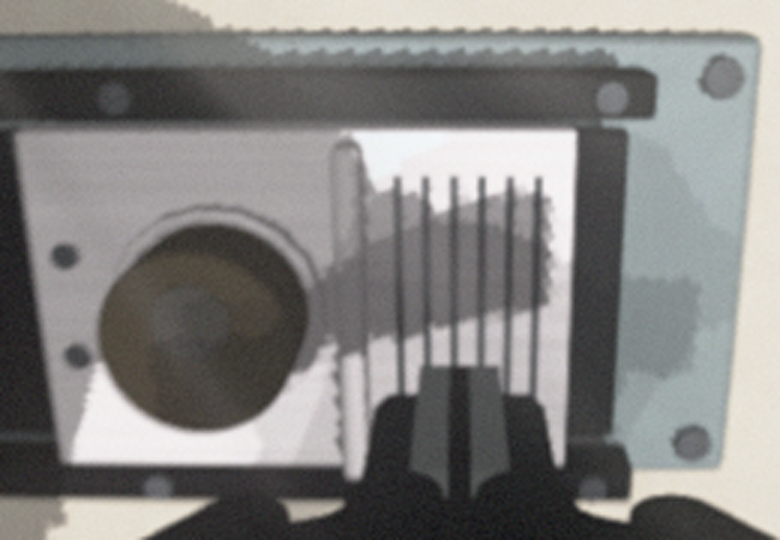

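Request:
play_rows(motion=[0, 0, 0, 0, 0, 0, 0, 0, 0, 0, 0, 0, 0, 0])

```text
clock: 2.75
position: [448.4, 253.4, 83.5]
ee_rot: [0.983, -0.184, 0.001, -0.002]
contact_force: [-1.3, -0.1, 0.2]
gripper_width: -0.0
```

```bash
python3 - <<'E'
from h import *
import cv2
s=arm.read_state();print(s["position"],s["ee_rot"],s["clock"])
ci=arm.camera_info("wrist");p,d=arm.get_image("wrist"); cv2.imwrite("pics/w3z.png",cv2.resize(p[130:310,0:390,::-1],None,fx=2,fy=2,interpolation=2)); np.save("w3ci.npy",ci)
for X in((447.9,249.7,36),): print(proj(ci,np.array(X)))
E
```

```text
[448.35272907 253.38495948  83.46353664] [ 0.98293074 -0.1839632   0.00139242 -0.00166219] 2.75
[286.79769017 232.00004377]
```

View pics/w3z.png

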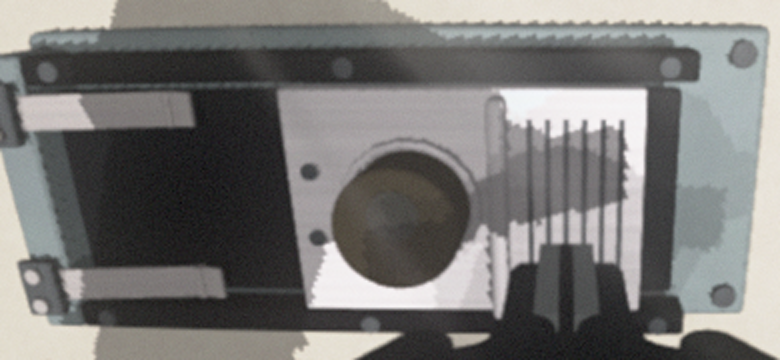

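Request:
play_rows(motion=[0, 0, 0, 0, 0, 0, 0, 0, 0, 0, 0, 0, 0, 0, 0, 0, 0, 0, 0, 0, 0])

```text
clock: 3.18
position: [447.2, 251.7, 81.8]
ee_rot: [0.983, -0.185, 0.0, -0.0]
contact_force: [-0.0, -0.2, -0.1]
gripper_width: 0.0
```

```bash
python3 - <<'E'
from h import *
import cv2
ci=np.load("w3ci.npy",allow_pickle=True).item()
u=np.array([.3633,.9317]);n=np.array([-.9317,.3633])
def rep(ci,L):
  for k,q,z in L:
    P=ray_to("",(q[0]/2,130+q[1]/2),z,ci)[:2]; d=P-[447.9,249.7]; print(k,P.round(1),"along",round(d@u,1),"lat",round(d@n,1))
rep(ci,(("rt",(648,88),36),("rb",(640,308),36),("ft",(278,88),36),("fb",(307,306),36),("ribr",(506,150),46),("spr t",(194,110),31),("spr b",(226,281),31),("base rt",(768,28),10),("base rb",(740,310),10)))
s=arm.read_state();print(s["position"],s["ee_rot"],s["clock"],s["joint_vel"])
ci=arm.camera_info("wrist");p,d=arm.get_image("wrist"); cv2.imwrite("pics/w4z.png",cv2.resize(p[130:310,0:390,::-1],None,fx=2,fy=2,interpolation=2)); np.save("w4ci.npy",ci)
s=arm.read_state();print(s["position"],s["clock"])
E
```

```text
rt [476.1 213.5] along -23.5 lat -39.4
rb [402.3 241.8] along -23.9 lat 39.6
ft [519.5 324.4] along 95.7 lat -39.6
fb [445.8 353.8] along 96.2 lat 39.8
ribr [475.8 261.6] along 21.2 lat -21.6
spr t [523.9 358.1] along 128.6 lat -31.5
spr b [463.8 381. ] along 128.2 lat 32.9
base rt [475.6 165. ] along -68.9 lat -56.6
base rb [370.8 206.3] along -68.4 lat 56.0
[447.21010588 251.74981791  81.7851343 ] [ 9.82792790e-01 -1.84710982e-01  2.37475772e-04 -3.58812266e-04] 3.175 [ 0.00025045  0.00635858 -0.00214961 -0.00016112 -0.0001088  -0.00132237]
[447.16246686 251.69399299  81.62750428] 3.225
```

View pics/w4z.png

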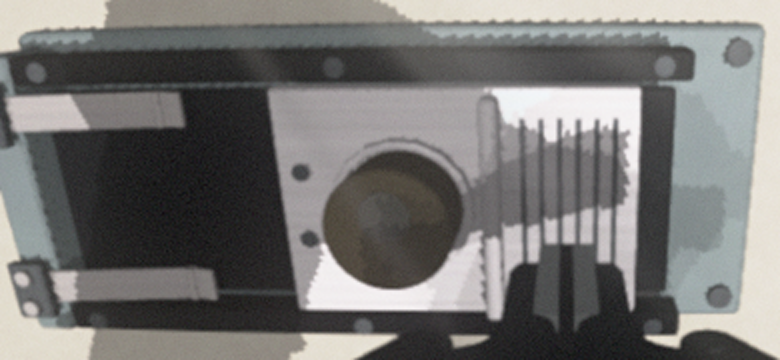

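```bash
python3 - <<'E'
from h import *
ci=np.load("w4ci.npy",allow_pickle=True).item()
u=np.array([.3633,.9317]);n=np.array([-.9317,.3633])
T=np.array([447.2,251.7])
for k,q,z in (("rt",(641,87),36),("rb",(634,307),36),("ft",(268,87),36),("fb",(298,308),36),("ribr",(498,150),46),("spr t",(184,110),31),("spr b",(216,284),31),("base rt",(765,27),10),("base rb",(738,310),10)):
    P=ray_to("",(q[0]/2,130+q[1]/2),z,ci)[:2]; d=P-T; print(k,P.round(1),"along",round(d@u,1),"lat",round(d@n,1))
E
```

```text
rt [476.2 213.8] along -24.8 lat -40.8
rb [403.1 241.9] along -25.2 lat 37.5
ft [519.9 324.5] along 94.2 lat -41.3
fb [445.8 354.3] along 95.1 lat 38.6
ribr [475.8 261.8] along 19.8 lat -23.0
spr t [524.  358.1] along 127.0 lat -32.9
spr b [463.6 382. ] along 127.3 lat 32.1
base rt [475.1 164.5] along -71.1 lat -57.7
base rb [370.7 205.5] along -70.8 lat 54.5
```

Request:
play_rows(motion=[0, 0, 0, -1, 0, 0, 0, 0, 0.1, 0, -2, 0, 0, 0, 0, 0.1, -0.1, -3, 0, 0, 0, 0, 0.1, -0.1, -3.7, 0, 0, 0, 0, 0.1, -0.1, -4, 0, 0, 0])

```text
clock: 3.85
position: [447.9, 250.4, 40.6]
ee_rot: [0.983, -0.185, -0.0, 0.001]
contact_force: [0.3, -0.9, -0.1]
gripper_width: -0.2
```

Request:
play_rows(motion=[0, 0, 0, -0.2, 0, 0, 0, 0, 0, 0, -0.4, 0, 0, 0, 0, 0, 0, -0.6, 0, 0, 0, 0, 0, 0, -0.8, 0, 0, 0, 0, 0, 0, -0.8, 0, 0, 0])

```text
clock: 4.47
position: [448.2, 250.8, 34.3]
ee_rot: [0.983, -0.184, 0.0, -0.0]
contact_force: [-2.2, -1.4, 8.3]
gripper_width: -0.2
```

Request:
play_rows(motion=[0, 0, 0, -0.2, 0, 0, 0, 0, 0, 0, -0.4, 0, 0, 0, 0, 0, 0, -0.6, 0, 0, 0, 0, 0, 0, -0.6, 0, 0, 0, 0, 0, 0, -0.6, 0, 0, 0])

```text
clock: 5.1
position: [448.3, 250.9, 29.2]
ee_rot: [0.983, -0.184, 0.0, -0.0]
contact_force: [-4.9, -1.4, 13.4]
gripper_width: 0.0
```

Request:
play_rows(motion=[0, 0, 0, -0.08, 0, 0, 0, 0, 0.07, 0.19, -0.08, 0, 0, 0, 0, 0.18, 0.47, -0.08, 0, 0, 0, 0, 0.29, 0.75, -0.08, 0, 0, 0, 0, 0.4, 1.02, -0.08, 0, 0, 0])

```text
clock: 5.72
position: [449.8, 256.6, 27.4]
ee_rot: [0.983, -0.185, -0.002, 0.004]
contact_force: [-4.7, -9.4, 14.3]
gripper_width: -0.4
```

```bash
python3 - <<'E'
from h import *
import cv2
s=arm.read_state();print(s["position"],s["contact_force"],s["clock"])
ci=arm.camera_info("wrist");p,d=arm.get_image("wrist"); cv2.imwrite("pics/w5z.png",cv2.resize(p[110:310,0:390,::-1],None,fx=2,fy=2,interpolation=2)); np.save("w5ci.npy",ci)
E
```

```text
[449.8095514  256.63827641  27.40823441] [-4.73576728 -9.42986297 14.25603723] 5.725
```

View pics/w5z.png

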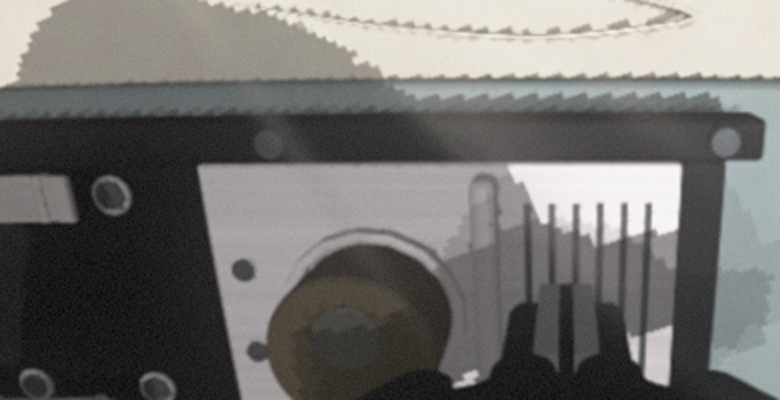

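Request:
play_rows(motion=[0, 0.11, 0.28, 0.02, 0, 0, 0, 0, 0.25, 0.65, 0.02, 0, 0, 0, 0, 0.4, 1.03, 0.02, 0, 0, 0, 0, 0.55, 1.4, 0.02, 0, 0, 0, 0, 0.69, 1.77, 0.02, 0, 0, 0])

```text
clock: 6.4
position: [456.6, 274.1, 27.6]
ee_rot: [0.983, -0.185, -0.002, 0.005]
contact_force: [-3.8, -9.9, 14.1]
gripper_width: 0.4
```

```bash
python3 - <<'E'
from h import *
import cv2
ci=arm.camera_info("wrist");s=arm.read_state();p,d=arm.get_image("wrist"); cv2.imwrite("pics/w6z.png",cv2.resize(p[110:310,0:390,::-1],None,fx=2,fy=2,interpolation=2)); np.save("w6ci.npy",ci)
print(s["position"],s["contact_force"]); s=arm.read_state(); print(s["position"],s["contact_force"])
E
```

```text
[456.59624483 274.0810894   27.56213287] [-3.81066889 -9.87725242 14.13120282]
[456.87209171 274.65278544  27.60356337] [-4.87326945 -9.81706118 13.94854123]
```

View pics/w6z.png

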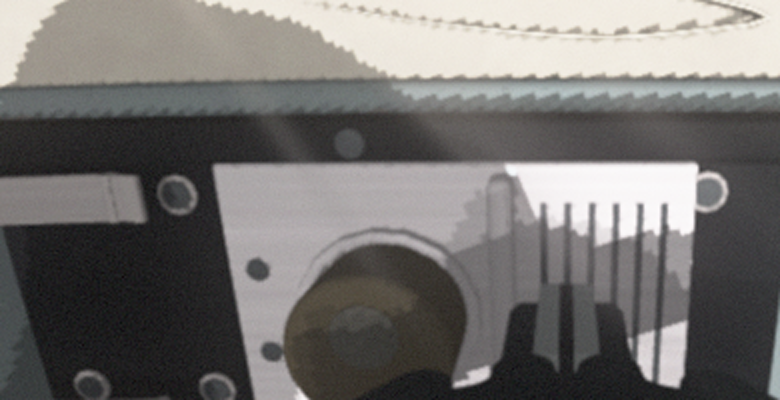

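Request:
play_rows(motion=[0, 0.15, 0.37, 0, 0, 0, 0, 0, 0.29, 0.75, 0, 0, 0, 0, 0, 0.44, 1.12, 0, 0, 0, 0, 0, 0.58, 1.49, 0, 0, 0, 0, 0, 0.73, 1.86, 0, 0, 0, 0])

```text
clock: 7.08
position: [464.0, 292.7, 27.7]
ee_rot: [0.983, -0.185, -0.002, 0.005]
contact_force: [-3.8, -10.5, 15.1]
gripper_width: 0.1
```

```bash
python3 - <<'E'
from h import *
import cv2
ci=arm.camera_info("wrist");s=arm.read_state();p,d=arm.get_image("wrist"); cv2.imwrite("pics/w7z.png",cv2.resize(p[110:310,0:390,::-1],None,fx=2,fy=2,interpolation=2)); np.save("w7ci.npy",ci)
print(s["position"],s["contact_force"]); 
E
```

```text
[464.04322859 292.70937325  27.66282541] [ -3.8344723  -10.52497087  15.0757002 ]
```

View pics/w7z.png

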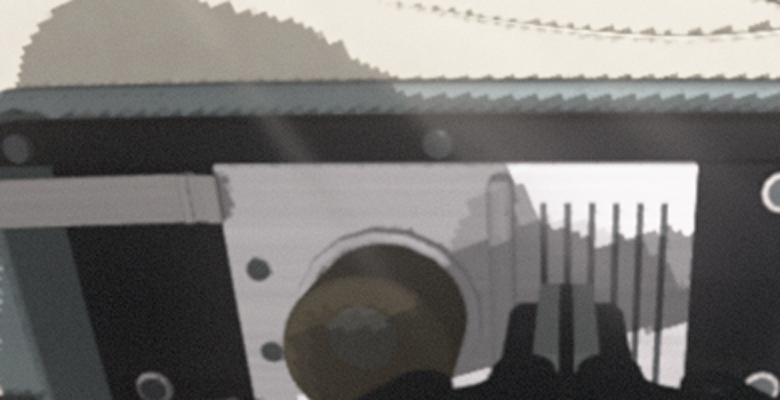

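Request:
play_rows(motion=[0, 0.15, 0.37, 0, 0, 0, 0, 0, 0.29, 0.75, 0, 0, 0, 0, 0, 0.44, 1.12, 0, 0, 0, 0, 0, 0.58, 1.49, 0, 0, 0, 0, 0, 0.73, 1.86, 0, 0, 0, 0])

```text
clock: 7.75
position: [471.5, 311.4, 27.8]
ee_rot: [0.983, -0.185, -0.002, 0.005]
contact_force: [-3.8, -10.0, 14.3]
gripper_width: 0.3
```

```bash
python3 - <<'E'
from h import *
import cv2
ci=arm.camera_info("wrist");s=arm.read_state();p,d=arm.get_image("wrist"); cv2.imwrite("pics/w8z.png",cv2.resize(p[110:310,0:390,::-1],None,fx=2,fy=2,interpolation=2))
print(s["position"],s["contact_force"]); 
E
```

```text
[471.52738338 311.375484    27.79118351] [-3.82584529 -9.98606374 14.28634233]
```

View pics/w8z.png

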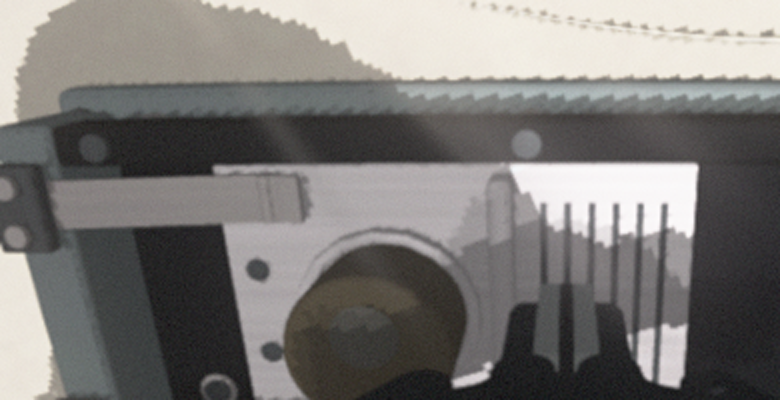

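Request:
play_rows(motion=[0, 0.15, 0.37, 0, 0, 0, 0, 0, 0.29, 0.75, 0, 0, 0, 0, 0, 0.44, 1.12, 0, 0, 0, 0, 0, 0.58, 1.49, 0, 0, 0, 0, 0, 0.73, 1.86, 0, 0, 0, 0])

```text
clock: 8.43
position: [479.0, 330.0, 27.9]
ee_rot: [0.983, -0.185, -0.002, 0.005]
contact_force: [-4.0, -10.5, 14.3]
gripper_width: 0.0
```

Request:
play_rows(motion=[0, 0.07, 0.19, 0, 0, 0, 0, 0, 0.15, 0.37, 0, 0, 0, 0, 0, 0.22, 0.56, 0, 0, 0, 0, 0, 0.27, 0.7, 0, 0, 0, 0, 0, 0.33, 0.84, 0, 0, 0, 0])

```text
clock: 9.05
position: [482.4, 338.4, 28.0]
ee_rot: [0.983, -0.185, -0.002, 0.005]
contact_force: [-4.1, -10.4, 13.8]
gripper_width: 0.1
```

```bash
python3 - <<'E'
from h import *
import cv2
ci=arm.camera_info("wrist");s=arm.read_state();p,d=arm.get_image("wrist"); cv2.imwrite("pics/w9z.png",cv2.resize(p[110:310,0:390,::-1],None,fx=2,fy=2,interpolation=2))
print(s["position"],s["contact_force"]); 
E
```

```text
[482.38544554 338.40947196  27.98441428] [ -4.10652717 -10.42761546  13.82383998]
```

View pics/w9z.png

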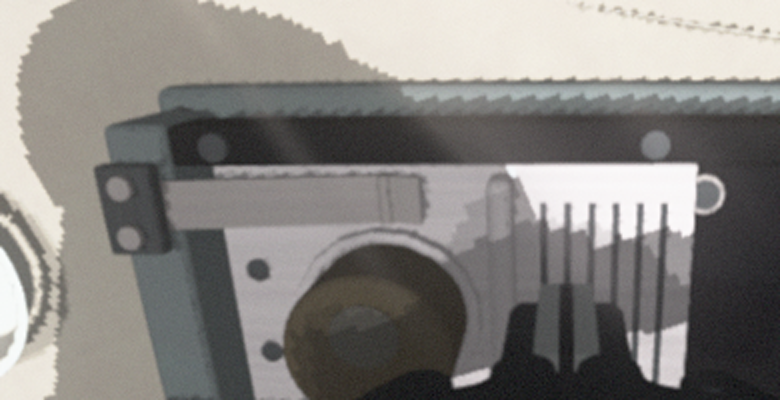

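Request:
play_rows(motion=[0, 0.06, 0.14, 0, 0, 0, 0, 0, 0.11, 0.28, 0, 0, 0, 0, 0, 0.16, 0.42, 0, 0, 0, 0, 0, 0.2, 0.51, 0, 0, 0, 0, 0, 0.2, 0.51, 0, 0, 0, 0])

```text
clock: 9.72
position: [484.5, 343.7, 28.0]
ee_rot: [0.983, -0.185, -0.002, 0.004]
contact_force: [-4.1, -10.0, 13.9]
gripper_width: -0.1
```

```bash
python3 - <<'E'
from h import *
import cv2
ci=arm.camera_info("wrist");s=arm.read_state();p,d=arm.get_image("wrist"); cv2.imwrite("pics/w10z.png",cv2.resize(p[110:310,0:390,::-1],None,fx=2,fy=2,interpolation=2))
print(s["position"],s["contact_force"]); 
E
```

```text
[484.50499778 343.66343869  28.04652633] [ -4.12698068 -10.00282907  13.94879165]
```

View pics/w10z.png

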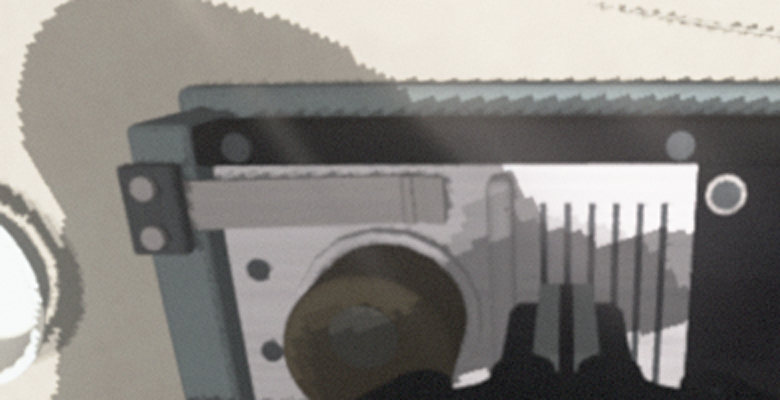

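Request:
play_rows(motion=[0, 0.04, 0.1, 0, 0, 0, 0, 0, 0.08, 0.2, 0, 0, 0, 0, 0, 0.11, 0.28, 0, 0, 0, 0, 0, 0.11, 0.28, 0, 0, 0, 0, 0, 0.11, 0.28, 0, 0, 0, 0])

```text
clock: 10.4
position: [484.6, 344.1, 27.8]
ee_rot: [0.983, -0.185, -0.003, 0.007]
contact_force: [-3.9, -14.6, 16.4]
gripper_width: -0.2
```

Request:
play_rows(motion=[0, 0.08, 0.2, 0, 0, 0, 0, 0, 0.14, 0.36, 0, 0, 0, 0, 0, 0.14, 0.36, 0, 0, 0, 0])

```text
clock: 10.78
position: [484.7, 344.5, 27.5]
ee_rot: [0.983, -0.186, -0.004, 0.01]
contact_force: [-5.0, -20.1, 20.4]
gripper_width: -0.2
```

```bash
python3 - <<'E'
from h import *
import cv2
ci=arm.camera_info("wrist");s=arm.read_state();p,d=arm.get_image("wrist"); cv2.imwrite("pics/w11z.png",cv2.resize(p[110:310,0:390,::-1],None,fx=2,fy=2,interpolation=2))
print(s["position"],s["contact_force"]); 
E
```

```text
[484.6891711 344.5004433  27.4848257] [ -4.96465655 -20.08189679  20.42470858]
```

View pics/w11z.png

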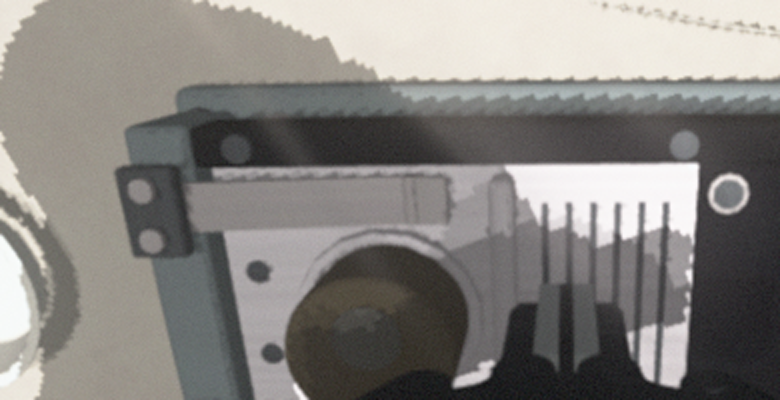

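Request:
play_rows(motion=[0, -0.08, -0.2, 0, 0, 0, 0, 0, -0.15, -0.37, 0, 0, 0, 0, 0, -0.15, -0.37, 0.15, 0, 0, 0, 0, -0.15, -0.37, 0.3, 0, 0, 0, 0, -0.15, -0.37, 0.3, 0, 0, 0])

```text
clock: 11.45
position: [484.6, 344.4, 29.2]
ee_rot: [0.983, -0.185, -0.003, 0.006]
contact_force: [-1.5, -11.9, 6.5]
gripper_width: -0.2
```

Request:
play_rows(motion=[0, -0.07, -0.19, 0.08, 0, 0, 0, 0, -0.13, -0.33, 0.15, 0, 0, 0, 0, -0.13, -0.33, 0.22, 0, 0, 0, 0, -0.13, -0.33, 0.22, 0, 0, 0])

```text
clock: 11.95
position: [484.5, 344.3, 31.1]
ee_rot: [0.983, -0.185, -0.002, 0.003]
contact_force: [-0.7, -5.8, 1.1]
gripper_width: 0.0
```

Nearly unloaded vertically; ease off the rib, then rise.

Request:
play_rows(motion=[0, -0.05, -0.14, 0.1, 0, 0, 0, 0, -0.11, -0.28, 0.15, 0, 0, 0, 0, -0.18, -0.47, 0.2, 0, 0, 0, 0, -0.26, -0.66, 0.25, 0, 0, 0, 0, -0.26, -0.66, 0.3, 0, 0, 0])

```text
clock: 12.58
position: [483.4, 341.0, 35.2]
ee_rot: [0.983, -0.185, 0.0, -0.0]
contact_force: [-0.0, -0.5, 0.7]
gripper_width: -0.3
```

Request:
play_rows(motion=[0, -0.1, -0.25, 0.4, 0, 0, 0, 0, -0.2, -0.5, 1.2, 0, 0, 0, 0, -0.2, -0.5, 2.5, 0, 0, 0, 0, -0.2, -0.5, 4, 0, 0, 0, 0, -0.2, -0.5, 5.5, 0, 0, 0])

```text
clock: 13.2
position: [481.5, 336.0, 91.5]
ee_rot: [0.983, -0.185, 0.0, -0.001]
contact_force: [-0.2, 0.0, 0.7]
gripper_width: -0.1
```

Request:
play_rows(motion=[0, -1, -3, 2.5, 0, 0, 0, 0, -2, -6, 5, 0, 0, 0, 0, -3, -9, 6, 0, 0, 0, 0, -3, -9, 6, 0, 0, 0, 0, -3, -9, 6, 0, 0, 0])

```text
clock: 13.82
position: [451.7, 246.1, 150.5]
ee_rot: [0.983, -0.185, 0.0, -0.001]
contact_force: [0.3, 1.0, -0.8]
gripper_width: -0.2
```

Request:
play_rows(motion=[0, 0, 0, 0, 0, 0, 0, 0, 0, 0, 0, 0, 0, 0, 0, 0, 0, 0, 0, 0, 0])

```text
clock: 14.2
position: [451.3, 245.9, 149.5]
ee_rot: [0.983, -0.185, -0.0, 0.0]
contact_force: [0.9, -0.1, 0.6]
gripper_width: -0.5
```

```bash
python3 - <<'E'
from h import *
import cv2
ci=arm.camera_info("wrist");s=arm.read_state();p,d=arm.get_image("wrist"); cv2.imwrite("pics/w12.png",p[:,:,::-1]);np.save("w12ci.npy",ci);np.save("w12d.npy",d)
print(s["position"],s["contact_force"],s["clock"])
p,d=arm.get_image("top"); cv2.imwrite("pics/top2z.png",cv2.resize(p[150:280,100:310,::-1],None,fx=3.7,fy=3.7,interpolation=2))
E
```

```text
[451.28022981 245.9413691  149.48817364] [ 0.88605369 -0.13589523  0.55293231] 14.2
```

View pics/w12.png

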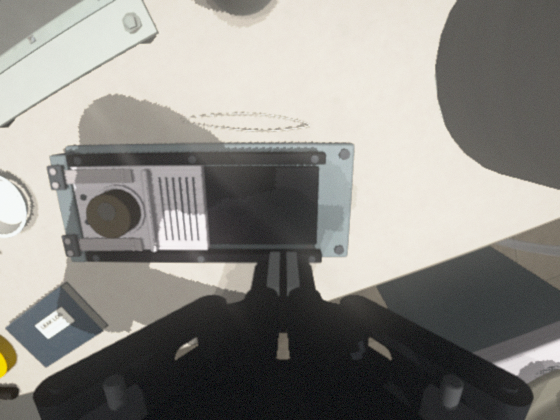

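View pics/top2z.png

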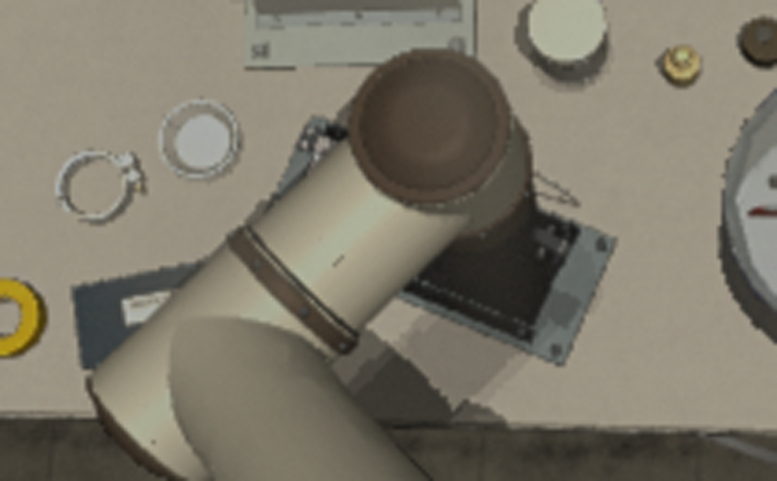

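```bash
python3 - <<'E'
from h import *
import cv2
ci=np.load("w12ci.npy",allow_pickle=True).item(); d=np.load("w12d.npy")
u=np.array([.3633,.9317]);n=np.array([-.9317,.3633])
B=(ray_to("",(353,143),10,ci)+ray_to("",(350,258),10,ci))[:2]/2
for k,q,z in(("rear t",(208,166),31),("rear b",(207,250),31),("spr tip",(133,176),31),("spr tip b",(146,243),31),("puck",(110,214),58)):
    P=ray_to("",q,z,ci)[:2]-B; print(k,"stage x",round(P@u-138,1),"y",round(P@n,1))
f=210/np.tan(np.radians(ci["fovy"]/2));R=np.array(ci["R"])
def Z(c,r):
    D=float(np.median(d[r-3:r+4,c-3:c+4])); s0=(np.array([c,r])-[ci["cx"],ci["cy"]])/f; s=s0/(1+ci["k1"]*(s0@s0)); s=s0/(1+ci["k1"]*(s@s))
    return (R.T@(np.array([s[0]*D,s[1]*D,D])-ci["t"]))[2]
for k,q in(("pad",(203,190)),("pad2",(200,235)),("collar front",(140,170)),("bed",(260,200)),("spr t",(115,176)),("spr b",(110,243)),("base",(340,180)),("bench",(400,170))): print(k,round(Z(*q),1))
p=cv2.imread("pics/w12.png"); cv2.imwrite("pics/w12z.png",cv2.resize(p[135:270,40:230],None,fx=4,fy=4,interpolation=2))
E
```

```text
rear t stage x -6.0 y -40.0
rear b stage x 0.7 y 39.4
spr tip stage x 62.0 y -31.7
spr tip b stage x 58.7 y 32.5
puck stage x 72.6 y -4.8
pad 30.4
pad2 31.3
collar front 31.6
bed 21.6
spr t 34.1
spr b 34.9
base 10.7
bench 0.3
```

View pics/w12z.png

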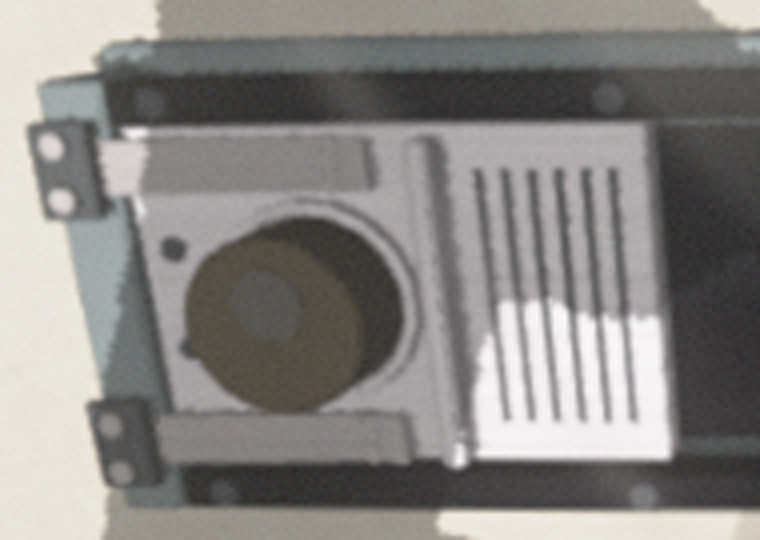

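```bash
python3 - <<'E'
from h import *
ci=np.load("w12ci.npy",allow_pickle=True).item()
u=np.array([.3633,.9317]);n=np.array([-.9317,.3633])
B=(ray_to("",(353,143),10,ci)+ray_to("",(350,258),10,ci))[:2]/2
for k,q,z in(("rear t",(650,122),31),("rear b",(674,458),31),("tip t",(372,165),33.5),("tip b",(408,437),33.5),("front mid",(142,205),31),("front low",(170,410),31),("rib t rear",(440,145),41)):
    P=ray_to("",(40+q[0]/4,135+q[1]/4),z,ci)[:2]-B; print(k,round(P@u-138,1),round(P@n,1))
s=arm.read_state();print(s["clock"],s["position"],s["joint_vel"].round(3)); arm.job_done()
E
```

```text
rear t -1.2 -40.5
rear b -0.8 38.9
tip t 60.7 -31.9
tip b 61.5 32.8
front mid 117.7 -22.8
front low 120.9 27.3
rib t rear 41.5 -37.4
14.3 [451.26251441 245.83227705 149.62870772] [-0.    -0.002 -0.     0.    -0.002 -0.001]
the job is handed in; nothing more can be done
```

The carrier plate is home against the stop and clamped under both leaf springs, and I handed the job in at 14.3 s.

- **Press and slide:** I pressed the shut fingertips on the thumb pad at about 14 N, which sank the bed about 8 mm. I kept pressing while sliding the plate forward about 92 mm. The fingers slipped a few millimetres on the pad until they met the cross rib, which then took the push.
- **Home:** The fingers stopped advancing and the forward force rose from about 11 N to 21 N, so the plate had met the stop. I eased off the push before lifting straight up.
- **Last wrist image:** The plate's rear edge measured at stage x about -1 mm and its front edge about 118–121 mm, where home is 0 and 120, so this agrees within the 2 mm camera calibration. The deck is at about 31 mm by depth, so the bed is down about 5 mm as expected. Both springs lie over the plate, and the puck is still in its collar.
- **Contact:** I saw no contact with the puck, the springs or the other things on the bench. The robot stands clear at 150 mm height with no contact force.

My first rear-edge reading disagreed (-6 mm at one corner). It was a badly picked pixel, and the zoomed re-reading resolved it. In the last top view the arm hid the plate, so the final check rests on the wrist camera and the force reading.

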